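Seat the backing pad in the angled drilling fixture and lock its keeper

ROBOT

A 7-joint arm with a two-finger parallel gripper is mounted at the origin on the work surface. World frame = base frame: x ahead of the robot, y to its left, z up, the work surface at z = 0. Lengths are in m, angles in rad, forces in N, time in s.
With the tool pointing down it reaches from about 0.4 to 0.9 m from the base axis. Payload 5.5 kg.
Tool frame: the origin (TCP) lies at the very end of the fingers, on their centre line; the grasp point (between the pads) lies 19 mm behind it; z points along the fingers, x is the direction in which the jaws open and shut, and the axes are right-handed (so a half turn about z gives the same grasp; the last joint's range is limited). The gripper opens to 92 mm and grips with 3 to 60 N. Pads are 19 mm wide; open, the fingers measure 130 mm over their backs; the gripper's body (75 mm by 190 mm) begins 47 mm behind the grasp point.
Start: joints at [1.472, 0.501, -0.427, 1.55, 0.221, 1.138, -0.21], TCP at [0.23, -0.608, 0.227] pointing down, gripper open.
Joint ranges: [-2.88, 2.88], [-0.31, 2.03], [-1.54, 1.56], [0.2, 2.42], [-1.41, 4.55], [0.19, 2.02], [-2.57, 2.57]. Speed limits (rad/s): [2.57, 2.57, 3.14, 3.14, 3.14, 3.14, 3.14].

INTERFACE

Orientations are given as a rotation vector (axis times angle).
In Python, from bench import manip gives the robot as it stands. The module is installed in compiled form; this text tells all that it offers.
- The arm moves only by the tool send_rows, never from a script. Its arguments are lists of equal length, an entry for each row: "claw": the opening, from 0 (shut) to 1 (fully open); "slide": the shift along the tool's x, y, z in cm, a list of three; "delta_rot": the turn, a rotation vector about the tool's x, y, z in rad, a list of three. In form: {"claw": [claw, ...], "slide": [[tx, ty, tz], ...], "delta_rot": [[ax, ay, az], ...]}. A call has 1 to 8 rows; each row is the pose to reach, as a shift and turn from the pose commanded when the call began, along the tool's axes at that moment; what a row does not reach only later rows make up. A row lasts 1/8 s, in which the tool goes at most 62.5 mm and 10.7 degrees, less where a joint would pass 70% of its speed; a pose out of reach is approached as far as the arm can. A call with a gripper value outside its range is refused whole. The fingers move at their own pace and stop on an object; the grip force is fixed at half the most. Time passes only in rows, so rows that repeat a pose let the fingers close. It gives the time, the measured TCP pose, the force and the opening at its end, in the units of the state.
- manip.get_state(): the state, without advancing time (a new reading comes with each control period).
- manip.get_image(name): name is "scene" or "top" or "wrist"; returns (picture, depth): 420x560x3 uint8, red, green, blue; 420x560 float32, m along the optical axis (not along the pixel's ray), 0 where there is no reading.
- manip.calibration(name): a dict with "K" (3x3 intrinsics, pixels), "T" (4x4, takes a point from camera to world coordinates); the wrist camera has in their place "tool_from_camera" (4x4, takes a point from camera to tool coordinates, whose origin is the TCP and whose axes are the tool frame's). Camera axes: x right, y down, z forward; pixel columns grow to the right and rows downward; lengths in m; the calibration is good to about 2 mm. A picture is of the moment at which its call begins: read the wrist's pose just before it. calibration takes no time and is no camera call.
- manip.job_done(): hands the job in, once; it reports no verdict.
The state is a dict: "t": time; "q": joint angles; "qvel": joint speeds; "tau": joint torques, N m; "eef_pos": TCP position; "tcp_rot": TCP orientation; "wrist_force": force on the tool from outside, world axes, zero at the start; "wrist_torque": the same for the moment, N m; "finger_gap": finger opening in m.
Only numpy, scipy, OpenCV 4.12 (cv2) and the standard library are available. Lean on these libraries where they do the work, as an engineer would, in place of code of your own. Each camera call takes 0.05 s, during which the arm holds its last target.

TASK

Fit the eared backing pad into the tilted drilling fixture: slide its two ears down into the spring-clip slots until the plate lies flat on the bracket. Then push the red keeper knob in and turn it clockwise to its other stop, so that its steel finger swings over the plate, and let it spring back out. Let go of everything and leave the other things on the bench where they are.

Things in the scene. Friction and masses are not known exactly. Their poses are not given: they have to be found in the camera images.
- pad: Loose backing pad, 0.3 kg: aluminium plate 70 (x) by 104 (y) by 6 mm with an ear on each y side (24 mm wide in x, 14 long, 6 thick; 132 over both ears); on its middle a brown hardwood block 40 (x) by 44 (y) by 30 mm tall (grip here). Origin: centre of the plate's underside; y along the line through the ears, z up through the block. Fits either way round. Starts flat on the bench, block up.
- pad_top (a point): Centre of the top of the pad's hardwood block, 36 mm above the plate's underside; axes as the pad's.
- bracket: Blue bracket of the fixed fixture, tilted 25 degrees: it slopes up away from the robot, its z (normal) leans towards the robot. Origin: middle of the seat surface the plate must lie on; x up the slope, y to the left through both slots. Pad home: its origin and z coincide with these, its y along this y, either way round. Push along -z with 10 to 15 N to pass the clips.
- slot_left (a point): Middle of the mouth of the slot at bracket y +60 (z 25 mm above the seat; bracket axes). The slot lies between two blue posts: 27 mm wide in x, y +54 to +66, posts 12 mm thick, with lips above flaring 4 mm outwards up to z 31. A brass spring clip on each post stands 3 mm proud of the slot wall, nose at z 9 mm; ears end up held under the noses.
- slot_right (a point): The same for the slot at bracket y -60 mm (y -66 to -54), a mirror image. The plate body (104 mm) goes between the posts' inner faces (108 mm apart).
- keeper_grip (a point): Middle of the grip bar of the red keeper knob: axis at bracket x 70, y 0 mm, up the slope from the seat; this point 42 mm above the bracket surface. Bar 36 mm long (this x), 14 wide (this y: close the fingers along it), 26 tall (13 above and below); under it a red hub of radius 17, top 15 mm below this point. z: the knob's axis, as the bracket's z. The frame moves with the knob.
- keeper_tip (a point): End of the knob's steel keeper finger, 46 mm from the axis, 12 mm wide, 5 thick, 16.5 mm above the bracket surface while the knob is out. Starts pointing to the fixture's right (-y), a little down the slope; when locked it points straight down the slope over the plate's edge. With the knob pushed in it passes 2 mm above a seated plate.
- keeper (a joint): Turn of the keeper knob, rad: 0 open (found at 0 to 0.05), 1.222 (70 degrees) locked, its end stop; grows clockwise seen looking down on the knob. Blocked, but for about 0.1 rad of play, at either end unless the knob is pushed in.
- keeper_push (a joint): How far the keeper knob is pushed in along the bracket's -z, m: 0 out, 0.005 fully in (stop). Spring return: 4 N at first, 10 N fully in. It turns when at least 0.004 in, and springs out again only at either end of the turn.
- offcut: Loose wooden offcut, 85 x 50 x 28 mm, origin at the centre of its underside. Bystander: leave alone.
- tape: Loose green tape measure, 62 x 62 x 34 mm, origin at the centre of its underside. Bystander: leave alone.
- caliper: Loose steel caliper lying flat, 205 mm long (its x), jaws to its -y, 8 mm thick. Bystander: leave alone.
Things that resemble listed ones, but are neither listed nor needed, are in the scene too. Of the things that look like the pad, the larger one is meant.

How it is judged:
On the way, in this order (a step that is already met when the one before it is completed fails the run):
1. the pad sits flat on the bracket, both ears under the clips, with the keeper still open (distance between pad and bracket below 0.004 m and z of pad in the frame of bracket below 0.002 m and angle between the z axis of pad and the z axis of bracket, either way round below 0.05 rad and angle between the y axis of pad and the y axis of bracket, either way round below 0.12 rad and value of joint keeper below 0.2 rad), for 0.2 s.
2. the keeper knob is pushed in and on its way round (value of joint keeper_push above 0.002 m and value of joint keeper above 0.3 rad).
At the end, for the whole second after the job is handed in: The pad lies at rest in the bracket: its origin within 4 mm of the bracket's, no more than 2 mm off the seat, tilted less than 0.05 rad from it and turned less than 0.12 rad; the keeper knob is turned to at least 1.1 rad and has sprung back out to within 1.5 mm (distance between pad and bracket below 0.004 m and z of pad in the frame of bracket below 0.002 m and angle between the z axis of pad and the z axis of bracket, either way round below 0.05 rad and angle between the y axis of pad and the y axis of bracket, either way round below 0.12 rad and linear speed of pad below 0.02 m/s and value of joint keeper above 1.1 rad and value of joint keeper_push below 0.0015 m); the robot touches nothing.
It fails at once if a bystander (offcut, tape measure or caliper) is moved by more than 30 mm (distance of any of offcut, tape, caliper from where it was at the start of the episode above 0.03 m).
It also fails if it takes over 53 s, if anything falls off the work surface, if the arm or the gripper's body presses on something with over 40 N, if the wrist force passes 120 N, or if a joint passes its speed limit or range.

## Working session

There is one attempt and no reset: what is moved stays moved. The work goes in short steps, Python scripts to look and compute and a tool call to move; the robot and the scene stay as the last step left them, time stands still between calls to the robot, and variables do not carry over. Pictures are saved under pics/ and viewed, and the job is handed in when it is done.

Besides the shell and the picture viewer there is one more tool, called as name(argument=value, ...) on one line, values as JSON. send_rows: Moves the arm, as the interface text tells. Its arguments: {"type":"object","properties":{"claw":{"type":"array"},"slide":{"type":"array"},"delta_rot":{"type":"array"}},"required":["claw","slide","delta_rot"]}

```bash
mkdir -p pics; cat > h.py <<'E'
import numpy as np, cv2
from scipy.spatial.transform import Rotation as R
from bench import manip
def grab(n,tag):
    s=manip.get_state(); im,d=manip.get_image(n); c=manip.calibration(n)
    if n=="wrist":
        T=np.eye(4);T[:3,:3]=R.from_rotvec(s["tcp_rot"]).as_matrix();T[:3,3]=s["eef_pos"];T=T@c["tool_from_camera"]
    else: T=c["T"]
    np.savez(f"{tag}.npz",im=im,d=d,K=c["K"],T=T)
    cv2.imwrite(f"pics/{tag}.png",im[:,:,::-1]); return s
def load(tag):
    z=np.load(f"{tag}.npz");im,d,K,T=z["im"],z["d"],z["K"],z["T"]
    v,u=np.mgrid[:d.shape[0],:d.shape[1]]
    P=np.stack([(u-K[0,2])/K[0,0]*d,(v-K[1,2])/K[1,1]*d,d],-1)
    W=P@T[:3,:3].T+T[:3,3]; W[d==0]=np.nan
    return im,d,K,T,W
def proj(p,K,T):
    c=np.linalg.inv(T)@np.r_[p,1]; return (K@c[:3]/c[2])[:2]
E
python3 - <<'E'
from h import *
s=grab("top","top0");grab("scene","scene0")
print({k:np.round(v,3) for k,v in s.items()})
for n in("top","scene"):
    c=manip.calibration(n);print(c["K"],np.round(c["T"],3))
print(manip.calibration("wrist"))
E
```

```text
{'t': np.float64(0.0), 'q': array([ 1.472,  0.502, -0.427,  1.551,  0.221,  1.138, -0.21 ]), 'qvel': array([ 0.001, -0.   ,  0.002, -0.   ,  0.001, -0.001, -0.002]), 'tau': array([ 1.0000e-03, -5.6660e+01, -5.8160e+00, -2.7911e+01, -6.9000e-02,
        3.1000e-02,  0.0000e+00]), 'eef_pos': array([ 0.23 , -0.607,  0.226]), 'tcp_rot': array([-2.584e+00,  1.785e+00,  2.000e-03]), 'wrist_force': array([-0.774,  0.04 ,  0.129]), 'wrist_torque': array([-0.062, -0.021, -0.017]), 'finger_gap': np.float64(0.092)}
[[459.88318741   0.         281.39962209]
 [  0.         459.88318741 210.5265074 ]
 [  0.           0.           1.        ]] [[ 0.027 -0.999  0.036  0.529]
 [-0.999 -0.028 -0.03   0.008]
 [ 0.031 -0.035 -0.999  1.281]
 [ 0.     0.     0.     1.   ]]
[[417.11284263   0.         274.93523647]
 [  0.         417.11284263 204.47042445]
 [  0.           0.           1.        ]] [[-0.679  0.62  -0.393  0.992]
 [ 0.734  0.58  -0.354  0.349]
 [ 0.008 -0.529 -0.849  0.986]
 [ 0.     0.     0.     1.   ]]
{'K': array([[328.21361423,   0.        , 278.7482052 ],
       [  0.        , 328.21361423, 213.36823744],
       [  0.        ,   0.        ,   1.        ]]), 'tool_from_camera': array([[ 9.99999722e-01, -4.71928308e-04,  5.76869569e-04,
        -1.54434378e-04],
       [ 2.73950723e-04,  9.52551787e-01,  3.04376441e-01,
        -8.31481597e-02],
       [-6.93141998e-04, -3.04376199e-01,  9.52551652e-01,
        -1.57901757e-01],
       [ 0.00000000e+00,  0.00000000e+00,  0.00000000e+00,
         1.00000000e+00]])}
```

View pics/top0.png

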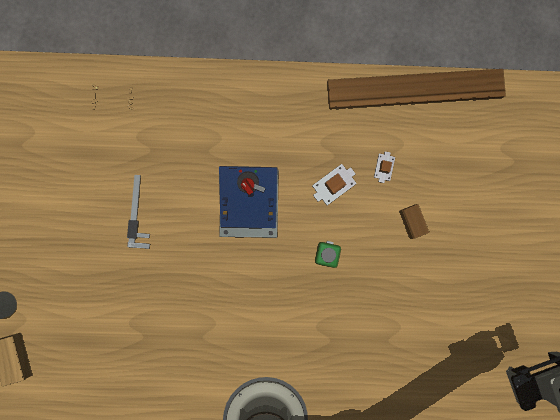

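View pics/scene0.png

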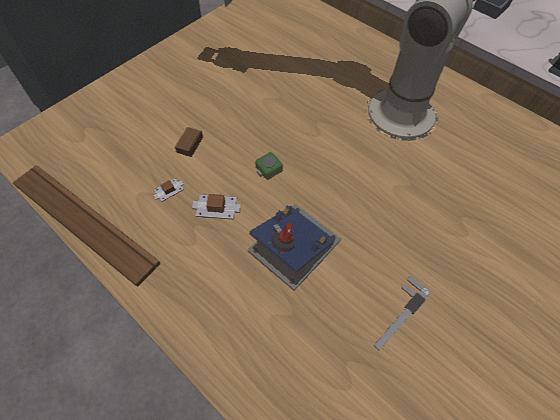

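Two things look like the pad. The one at top (334,185) is larger and the one at (385,167) smaller, so the first should be the pad. I'll check its size and an enlarged crop.

```bash
python3 - <<'E'
from h import *
im,d,K,T,W=load("top0")
c=im[130:270,200:420,::-1]; cv2.imwrite("pics/crop0.png",cv2.resize(c,None,fx=3.5,fy=3.5,interpolation=cv2.INTER_CUBIC))
for x0,y0,x1,y1,name in((305,155,362,212,"large"),(370,148,400,188,"small")):
    sub=W[y0:y1,x0:x1].reshape(-1,3); z=sub[:,2]; col=im[y0:y1,x0:x1].reshape(-1,3).astype(int)
    print(name,"zs",np.round(np.nanpercentile(z,[1,10,50,90,95,99]),4))
    brown=(z>np.nanmax(z)-0.012)
    grey=(col.min(1)>120)&(col.max(1)-col.min(1)<40)
    for m,n in((brown,"block"),(grey,"plate")):
        p=sub[m]; p=p[~np.isnan(p).any(1)]
        r=cv2.minAreaRect((p[:,:2]*1000).astype(np.float32)); print(n,len(p),r,p[:,2].mean())
for u,v in((300,300),(200,300),(300,150),(430,180)): print(W[v,u])
E
```

```text
large zs [-0.0061 -0.003   0.0012  0.0089  0.0342  0.0382]
block 231 ((652.602783203125, -175.3135986328125), (39.34135818481445, 44.681312561035156), 38.4397087097168) 0.03568868917043381
plate 706 ((652.9923095703125, -175.5858612060547), (69.16709899902344, 131.71493530273438), 37.86093521118164) 0.005758026415239218
small zs [-0.0058 -0.003   0.0012  0.0097  0.0239  0.027 ]
block 102 ((705.5484619140625, -315.67230224609375), (27.035215377807617, 29.900699615478516), 77.1660385131836) 0.02410768789851874
plate 295 ((706.2162475585938, -316.21820068359375), (46.90821838378906, 87.71971893310547), 79.73051452636719) 0.0035904924437171917
[ 0.32816385 -0.08859448  0.00198552]
[0.32181481 0.1870526  0.00090268]
[ 7.45897624e-01 -7.79201148e-02  1.56017333e-04]
[ 0.67254041 -0.44707564  0.00159315]
```

View pics/crop0.png

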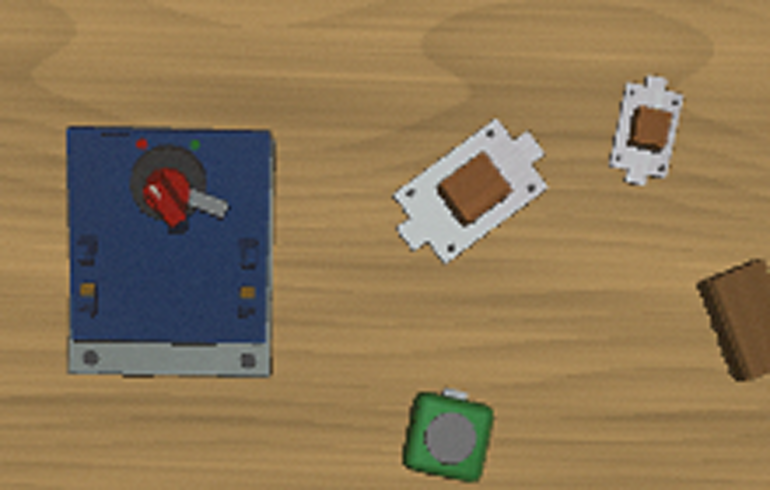

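The crop confirms it: the larger one at (334,185) measures 69x132 mm with a 40x44 block, so it is the pad. The other at (385,167) is a 47x88 lookalike. Next I fit the bracket plane and get a rough knob position.

```bash
python3 - <<'E'
from h import *
for tag in("top0","scene0"):
    im,d,K,T,W=load(tag)
    hsv=cv2.cvtColor(im,cv2.COLOR_RGB2HSV)
    blue=(hsv[...,0]>105)&(hsv[...,0]<130)&(hsv[...,1]>100)&~np.isnan(W[...,2])
    n,lab,st,ce=cv2.connectedComponentsWithStats(blue.astype(np.uint8)); 
    k=1+np.argmax(st[1:,4]); m=lab==k; p=W[m]; print(tag,len(p),st[k])
    # ransac-ish plane z=a x+b y+c
    w=np.ones(len(p),bool)
    for _ in range(15):
        A=np.c_[p[w][:,:2],np.ones(w.sum())]; co=np.linalg.lstsq(A,p[w][:,2],rcond=None)[0]
        r=p[:,2]-np.c_[p[:,:2],np.ones(len(p))]@co; w=abs(r)<0.005
    nrm=np.r_[-co[:2],1];nrm/=np.linalg.norm(nrm)
    print("n",nrm,"tilt",np.degrees(np.arccos(nrm[2])),"az",np.degrees(np.arctan2(nrm[1],nrm[0])),w.sum(),"std",r[w].std(),co)
    q=p[w]; print("extent",q.min(0),q.max(0))
    r2=cv2.minAreaRect((q[:,:2]*1000).astype(np.float32)); print(r2)
    red=((hsv[...,0]<8)|(hsv[...,0]>172))&(hsv[...,1]>170)&(hsv[...,2]>80)
    n,lab,st,ce=cv2.connectedComponentsWithStats(red.astype(np.uint8)); k=1+np.argmax(st[1:,4]); print("red",st[k],ce[k],np.nanmean(W[lab==k],0),np.nanmax(W[lab==k],0))
E
```

```text
top0 2791 [ 219  167   58   61 2791]
n [-0.42082595 -0.00426383  0.90713138] tilt 24.88810824745302 az -179.41949612916747 2605 std 0.002159483456885581 [ 0.46390849  0.00470034 -0.20869201]
extent [ 0.52616838 -0.01327339  0.0319486 ] [0.68156873 0.13592641 0.11072621]
((603.717041015625, 61.47428894042969), (155.0769805908203, 148.34600830078125), 0.4345809817314148)
red [241 178  13  17 120] [247.65833333 185.05833333] [0.63135805 0.05971535 0.13049504] [0.6504326  0.07757143 0.14695555]
scene0 20 [276 249  11   9  20]
n [-0.48784997 -0.02637451  0.87252896] tilt 29.246135382439657 az -176.90544487750458 20 std 0.0014761892462906775 [ 0.55912181  0.03022767 -0.27495798]
extent [0.66124899 0.06728154 0.09614237] [0.68006883 0.09176679 0.10889951]
((672.6666870117188, 78.75889587402344), (18.74755096435547, 22.795679092407227), 11.2527494430542)
red [287 227   4   5   7] [287.85714286 228.71428571] [0.62995201 0.06380006 0.14282544] [0.63656676 0.06699002 0.14477557]
```

```bash
cat >> h.py <<'E'
def bframe(yaw=0.0,tilt=25.):
    return (R.from_euler('z',yaw,degrees=True)*R.from_euler('y',-tilt,degrees=True)).as_matrix() # cols x,y,z of bracket
def toolR(B,ang=0): # tool z=-Bz, tool x = Bx rotated by ang deg (ccw about Bz)
    X=B@np.array([np.cos(np.radians(ang)),np.sin(np.radians(ang)),0]);Z=-B[:,2]
    return np.c_[X,np.cross(Z,X),Z]
def delta(p,Rt):
    s=manip.get_state();R0=R.from_rotvec(s["tcp_rot"]).as_matrix()
    dl=R0.T@(np.array(p)-s["eef_pos"])*100; dr=R.from_matrix(R0.T@Rt).as_rotvec()
    print("t",s["t"],"slide cm",np.round(dl,2),"rot",np.round(dr,4),"| pos",np.round(s["eef_pos"],4),"F",np.round(s["wrist_force"],1),"gap",round(float(s["finger_gap"]),4))
E
python3 - <<'E'
from h import *
B=bframe(0.5); seat=np.array([.586,.06,.0645])
p=seat+B@[.03,0,.14]; print(p); delta(p,toolR(B))
E
```

```text
[0.55402389 0.05972095 0.20406164]
t 0.1 slide cm [-50.9  -53.94   2.26] rot [ 0.2643  0.3823 -1.1976] | pos [ 0.2298 -0.6073  0.2258] F [ 0.1  0.4 -0.5] gap 0.092
```

send_rows(claw=[1, 1, 1, 1, 1, 1, 1, 1], slide=[[-50.9, -53.9, 2.3], [-50.9, -53.9, 2.3], [-50.9, -53.9, 2.3], [-50.9, -53.9, 2.3], [-50.9, -53.9, 2.3], [-50.9, -53.9, 2.3], [-50.9, -53.9, 2.3], [-50.9, -53.9, 2.3]], delta_rot=[[0.264, 0.382, -1.198], [0.264, 0.382, -1.198], [0.264, 0.382, -1.198], [0.264, 0.382, -1.198], [0.264, 0.382, -1.198], [0.264, 0.382, -1.198], [0.264, 0.382, -1.198], [0.264, 0.382, -1.198]])

```text
t: 1.1
eef_pos: [0.4478, -0.1576, 0.2105]
tcp_rot: [3.066, 0.017, 0.679]
wrist_force: [0.6, -0.9, 1.2]
finger_gap: 0.0917
```

```bash
python3 - <<'E'
from h import *
B=bframe(0.5); seat=np.array([.586,.06,.0645])
p=seat+B@[.03,0,.14]; delta(p,toolR(B)); print(manip.get_state()["q"].round(2))
E
```

```text
t 1.1 slide cm [  9.59 -21.63   5.09] rot [0.0028 0.0004 0.0028] | pos [ 0.4478 -0.1576  0.2105] F [ 0.6 -0.9  1.2] gap 0.0917
[ 1.58 -0.02 -1.13  2.31 -0.45  0.49  0.82]
```

send_rows(claw=[1, 1, 1, 1, 1, 1], slide=[[9.6, -21.6, 5.1], [9.6, -21.6, 5.1], [9.6, -21.6, 5.1], [9.6, -21.6, 5.1], [9.6, -21.6, 5.1], [9.6, -21.6, 5.1]], delta_rot=[[0, 0, 0], [0, 0, 0], [0, 0, 0], [0, 0, 0], [0, 0, 0], [0, 0, 0]])

```text
t: 1.85
eef_pos: [0.5556, 0.0604, 0.205]
tcp_rot: [-3.067, -0.016, -0.68]
wrist_force: [0.5, -1.1, -0.2]
finger_gap: 0.092
```

```bash
python3 - <<'E'
from h import *
B=bframe(0.5); seat=np.array([.586,.06,.0645])
p=seat+B@[.03,0,.14]; delta(p,toolR(B)); s=grab("wrist","w1"); print(s["q"].round(2),s["qvel"].round(3))
E
```

```text
t 1.85 slide cm [-0.18  0.07  0.02] rot [ 0.0011 -0.0004  0.002 ] | pos [0.5556 0.0604 0.205 ] F [ 0.5 -1.1 -0.2] gap 0.092
[ 0.7   0.21 -0.99  2.17  0.61  0.5  -0.72] [-1.197  0.313  0.488 -0.281  0.912  0.27  -1.328]
```

View pics/w1.png

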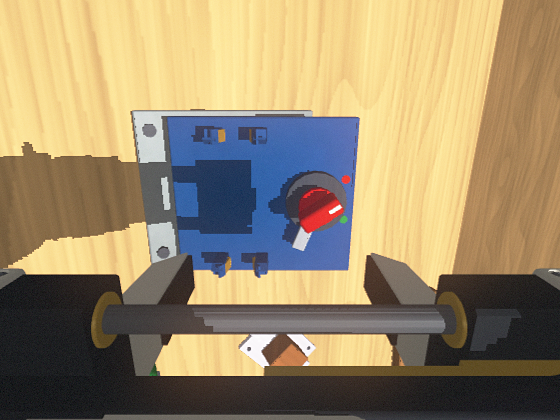

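send_rows(claw=[1, 1, 1], slide=[[0, 0, 0], [0, 0, 0], [0, 0, 0]], delta_rot=[[0, 0, 0], [0, 0, 0], [0, 0, 0]])

```text
t: 2.28
eef_pos: [0.5547, 0.0564, 0.205]
tcp_rot: [3.066, 0.01, 0.679]
wrist_force: [-0.7, 0.3, -0.2]
finger_gap: 0.0916
```

```bash
python3 - <<'E'
from h import *
s=grab("wrist","w2"); print(s["q"].round(2),s["qvel"].round(3),s["eef_pos"])
im,d,K,T,W=load("w2")
c=im[100:290,120:380,::-1]; cv2.imwrite("pics/w2c.png",cv2.resize(c,None,fx=3,fy=3,interpolation=cv2.INTER_CUBIC))
hsv=cv2.cvtColor(im,cv2.COLOR_RGB2HSV)
blue=(hsv[...,0]>105)&(hsv[...,0]<130)&(hsv[...,1]>120)&~np.isnan(W[...,2])
n,lab,st,ce=cv2.connectedComponentsWithStats(blue.astype(np.uint8)); 
k=1+np.argmax(st[1:,4]); m=lab==k; p=W[m]; print(len(p),st[k])
w=np.ones(len(p),bool)
for _ in range(20):
    A=np.c_[p[w][:,:2],np.ones(w.sum())]; co=np.linalg.lstsq(A,p[w][:,2],rcond=None)[0]
    r=p[:,2]-np.c_[p[:,:2],np.ones(len(p))]@co; w=abs(r)<0.003
nrm=np.r_[-co[:2],1];nrm/=np.linalg.norm(nrm)
print("tilt",np.degrees(np.arccos(nrm[2])),"az",np.degrees(np.arctan2(nrm[1],nrm[0])),w.sum(),r[w].std(),co)
# bracket-coords with B guess
B=bframe(0); q=(p[w])@B
rr=cv2.minAreaRect((q[:,:2]*1000).astype(np.float32)); print(rr, q[:,2].mean(),q[:,2].std(), np.percentile(q,[.5,99.5],axis=0))
E
```

```text
[ 0.71  0.21 -0.99  2.17  0.61  0.5  -0.72] [ 0.003 -0.001 -0.001 -0.004  0.003 -0.003 -0.004] [0.55469021 0.05640171 0.20496521]
22136 [  168   112   191   161 22136]
tilt 25.080163533816737 az -179.602375594171 21661 0.0007741992068569448 [ 0.46800085  0.00324791 -0.21080724]
((576.1495361328125, 62.67574691772461), (168.7054901123047, 147.19403076171875), 0.3469049334526062) -0.18993293607234205 0.0007159800023374887 [[ 0.49303936 -0.00971319 -0.19175094]
 [ 0.65960036  0.13582334 -0.18803477]]
```

View pics/w2c.png

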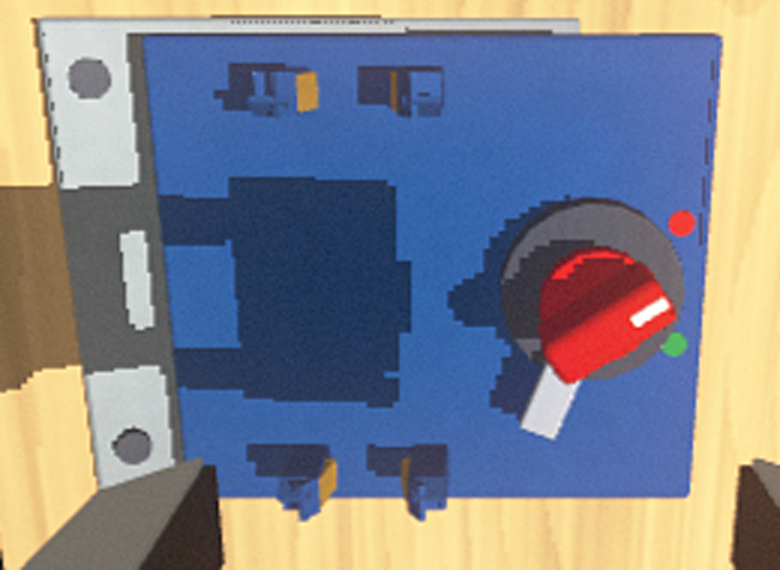

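```bash
python3 - <<'E'
from h import *
im,d,K,T,W=load("w2")
B=bframe(0.4); Q=W@B
x0,y0=.576,.0625
hsv=cv2.cvtColor(im,cv2.COLOR_RGB2HSV)
pl=Q[140:250,190:260].reshape(-1,3); z0=np.nanmedian(pl[:,2]); print("z0",z0)
H=Q[...,2]-z0
roi=np.zeros(H.shape,bool); roi[105:285,160:365]=True
m=roi&(H>0.026)&(H<0.036)
n,lab,st,ce=cv2.connectedComponentsWithStats(m.astype(np.uint8))
for k in range(1,n):
    if st[k,4]>8:
        p=Q[lab==k]; print("tall",st[k],np.round(1000*np.percentile(p[:,:2],[2,50,98],axis=0),1).tolist(),"h",np.round(1000*np.median(H[lab==k]),1))
# brass
br=roi&(hsv[...,0]>10)&(hsv[...,0]<25)&(hsv[...,1]>140)
n,lab,st,ce=cv2.connectedComponentsWithStats(br.astype(np.uint8))
for k in range(1,n):
    if st[k,4]>8:
        p=Q[lab==k]; print("brass",st[k],np.round(1000*np.nanpercentile(p[:,:2],[2,50,98],axis=0),1).tolist(),"h",np.round(1000*np.nanpercentile(H[lab==k],[5,50,95]),1))
red=roi&((hsv[...,0]<8)|(hsv[...,0]>172))&(hsv[...,1]>150)
rt=red&(H>0.050)&(H<.062)
p=Q[rt]; r=cv2.minAreaRect((p[:,:2]*1000).astype(np.float32)); print("bar top",rt.sum(),r,np.median(H[rt]))
# grey dial on surface
dial=roi&(hsv[...,1]<60)&(abs(H)<0.02)
n,lab,st,ce=cv2.connectedComponentsWithStats(dial.astype(np.uint8))
for k in range(1,n):
    if st[k,4]>60:
        p=Q[lab==k]; print("grey",st[k],np.round(1000*np.nanpercentile(p[:,:2],[1,50,99],axis=0),1).tolist(),"h",np.round(1000*np.nanpercentile(H[lab==k],[5,50,95]),1), cv2.minEnclosingCircle((p[:,:2]*1000).astype(np.float32)))
E
```

```text
z0 -0.19017018907087982
tall [203 124  16  16 165] [[529.5, 112.2], [536.9, 116.6], [540.6, 123.4]] h 29.8
tall [252 124  15  16 144] [[568.5, 112.2], [572.7, 116.5], [579.7, 123.4]] h 30.3
tall [299 184  37  28 397] [[608.2, 55.5], [618.5, 66.7], [633.1, 73.6]] h 27.4
tall [325 214   9   6   9] [[630.6, 42.9], [633.8, 44.9], [637.1, 47.3]] h 27.0
tall [212 259  15  15 137] [[529.3, -7.7], [536.6, -0.1], [540.5, 3.9]] h 29.5
tall [256 259  12  15 120] [[569.0, -7.7], [572.9, 0.3], [579.2, 4.1]] h 29.9
brass [219 124   6  13  64] [[541.4, 113.4], [542.5, 118.2], [543.7, 122.6]] h [11.6 17.3 22.8]
brass [227 253   5  15  49] [[540.5, -9.8], [542.8, -2.4], [544.0, 2.7]] h [10.5 16.  22.7]
bar top 657 ((624.572998046875, 58.37348556518555), (35.05499267578125, 13.686821937561035), 34.6302375793457) 0.05279858238970625
grey [235 111  81   1  81] [[551.6, 132.8], [586.6, 132.8], [621.0, 132.9]] h [-8.7 -5.6 -1.5] ((586.3351440429688, 132.8203125), 35.46842956542969)
grey [ 287  166   61   80 1507] [[598.3, 16.9], [613.9, 69.1], [651.0, 85.3]] h [10.1 12.2 19.3] ((621.5588989257812, 49.694854736328125), 36.68632888793945)
grey [160 179  12  82 509] [[465.0, -16.7], [471.4, 12.9], [475.9, 65.7]] h [-19.8 -18.2 -13.3] ((469.30755615234375, 25.53874969482422), 43.587867736816406)
grey [314 207  32  20 143] [[624.0, 30.9], [638.9, 37.9], [649.6, 48.7]] h [11.2 12.2 13.2] ((636.5706787109375, 40.141021728515625), 16.617708206176758)
```

```bash
python3 - <<'E'
from h import *
B=bframe(0.4); seat=B@[.5546,.0582,-.1902]; print("seat",seat)
Bp=bframe(37.9,0); delta([.653,-.1755,.14],toolR(Bp))
E
```

```text
seat [0.58259977 0.0622688  0.06200435]
t 2.325 slide cm [ 6.   23.24 10.04] rot [ 0.1454 -0.4196 -0.6445] | pos [0.5548 0.0565 0.2051] F [ 0.7 -0.1  0.3] gap 0.0917
```

send_rows(claw=[1, 1, 1, 1, 1, 1, 1, 1], slide=[[1.5, 6, 0], [6.0, 23.2, 10.0], [6.0, 23.2, 10.0], [6.0, 23.2, 10.0], [6.0, 23.2, 10.0], [6.0, 23.2, 10.0], [6.0, 23.2, 10.0], [6.0, 23.2, 10.0]], delta_rot=[[0.145, -0.42, -0.645], [0.145, -0.42, -0.645], [0.145, -0.42, -0.645], [0.145, -0.42, -0.645], [0.145, -0.42, -0.645], [0.145, -0.42, -0.645], [0.145, -0.42, -0.645], [0.145, -0.42, -0.645]])

```text
t: 3.32
eef_pos: [0.6534, -0.1716, 0.1415]
tcp_rot: [2.968, 1.027, 0.002]
wrist_force: [0.2, -0.2, -0.3]
finger_gap: 0.0916
```

```bash
python3 - <<'E'
from h import *
Bp=bframe(37.9,0); delta([.653,-.1755,.14],toolR(Bp))
s=grab("wrist","w3");print(s["q"].round(2),s["qvel"].round(2))
im,d,K,T,W=load("w3")
z=W[...,2]; yy,xx=np.mgrid[:420,:560]
near=(np.hypot(W[...,0]-.653,W[...,1]+.1755)<.08)
for lo,hi,n in((.031,.041,"block"),(.0035,.009,"plate")):
    m=near&(z>lo)&(z<hi)
    if n=="plate":
        hsv=cv2.cvtColor(im,cv2.COLOR_RGB2HSV); m&=(hsv[...,1]<60)
    k,lab,st,ce=cv2.connectedComponentsWithStats(m.astype(np.uint8)); 
    j=1+np.argmax(st[1:,4]); m=lab==j; p=W[m]
    print(n,len(p),st[j],cv2.minAreaRect((p[:,:2]*1000).astype(np.float32)),np.median(p[:,2]))
E
```

```text
t 3.325 slide cm [-0.27  0.28  0.15] rot [ 0.0009 -0.0008  0.0047] | pos [ 0.6534 -0.1716  0.1415] F [ 0.2 -0.2 -0.3] gap 0.0916
[ 0.82  0.8  -0.96  1.54  0.7   1.16  0.4 ] [-0.   -0.01  0.   -0.    0.    0.    0.  ]
block 2348 [ 252  187   48   51 2348] ((652.7440795898438, -174.48489379882812), (39.96800994873047, 43.864013671875), 38.304725646972656) 0.036001634401062216
plate 6136 [ 237  131   79  137 6136] ((652.9033813476562, -174.50289916992188), (69.83050537109375, 131.566162109375), 38.03006362915039) 0.006064494160808037
```

View pics/w3.png

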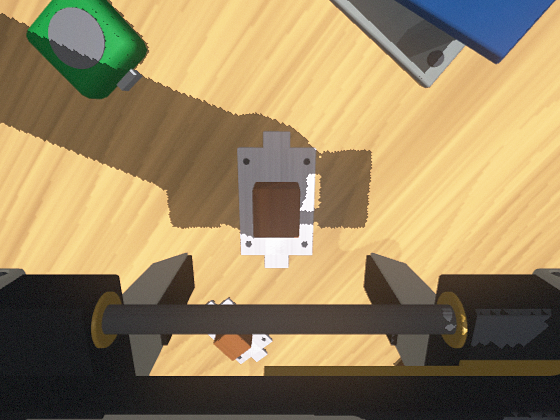

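Pad confirmed by the close-up: plate 69.8x131.6 mm, block 40x44 mm, top at 36 mm, centred at wrist pixel (276,210). Going down to grip the block across its 40 mm side.

```bash
python3 - <<'E'
from h import *
Bp=bframe(38.05,0); delta([.6528,-.1745,.012],toolR(Bp))
E
```

```text
t 3.375 slide cm [-0.23  0.16 12.96] rot [ 0.0012 -0.0006  0.0023] | pos [ 0.6535 -0.1718  0.1416] F [ 0.8  0.  -0.2] gap 0.0917
```

send_rows(claw=[1, 1, 1, 1, 0, 0, 0, 0], slide=[[-0.23, 0.16, 6], [-0.23, 0.16, 11], [-0.23, 0.16, 12.9], [-0.23, 0.16, 12.9], [-0.23, 0.16, 12.9], [-0.23, 0.16, 12.9], [-0.23, 0.16, 12.9], [-0.23, 0.16, 12.9]], delta_rot=[[0, 0, 0.002], [0, 0, 0.002], [0, 0, 0.002], [0, 0, 0.002], [0, 0, 0.002], [0, 0, 0.002], [0, 0, 0.002], [0, 0, 0.002]])

```text
t: 4.38
eef_pos: [0.6533, -0.1755, 0.012]
tcp_rot: [2.97, 1.022, 0.001]
wrist_force: [0.2, 0.6, -0.1]
finger_gap: 0.0565
```

send_rows(claw=[0, 0, 0, 0, 0, 0, 0], slide=[[0, 0, 0], [0, 0, 0], [0, 0, -5], [0, 0, -10], [0, 0, -15], [0, 0, -15], [0, 0, -15]], delta_rot=[[0, 0, 0], [0, 0, 0], [0, 0, 0], [0, 0, 0], [0, 0, 0], [0, 0, 0], [0, 0, 0]])

```text
t: 5.25
eef_pos: [0.6518, -0.1757, 0.1598]
tcp_rot: [-2.97, -1.022, 0.004]
wrist_force: [-0.5, 0.1, -4.8]
finger_gap: 0.0398
```

```bash
python3 - <<'E'
from h import *
s=grab("wrist","w4");print(s["eef_pos"],s["tcp_rot"],s["finger_gap"],s["wrist_force"])
im,d,K,T,W=load("w4")
C=manip.calibration("wrist")["tool_from_camera"]
Rt=R.from_rotvec(s["tcp_rot"]).as_matrix(); Q=(W-s["eef_pos"])@Rt
hsv=cv2.cvtColor(im,cv2.COLOR_RGB2HSV)
z=Q[...,2]
print(np.nanpercentile(z[150:300,230:330],[5,25,50,75,95]))
for lo,hi,n in((-.03,-.018,"blocktop"),(-.004,.016,"plate")):
    m=(z>lo)&(z<hi)&(abs(Q[...,0])<.08)&(abs(Q[...,1])<.1)
    if n=="plate": m&=hsv[...,1]<60
    else: m&=hsv[...,1]>90
    k,lab,st,ce=cv2.connectedComponentsWithStats(m.astype(np.uint8))
    if k<2: print(n,"none"); continue
    for j in range(1,k):
        if st[j,4]<100: continue
        p=Q[lab==j]
        print(n,st[j],cv2.minAreaRect((p[:,:2]*1000).astype(np.float32)),np.percentile(p*1000,[2,50,98],axis=0).round(1).tolist())
E
```

```text
[ 0.65177991 -0.17571695  0.15983361] [-2.97008876 -1.02213319  0.00374582] 0.03982536275674369 [-0.50768453  0.07957288 -4.81022087]
[-0.02522605 -0.02399062  0.00473873  0.00566533  0.15951988]
blocktop [ 233  245   90   59 4995] ((-0.2247905731201172, -9.372528076171875), (27.84303092956543, 41.77210235595703), 89.90840148925781) [[-19.0, -22.8, -25.7], [-0.2, -11.2, -24.5], [19.0, 3.3, -19.5]]
plate [  210   143   138   116 10478] ((0.09120559692382812, -35.794403076171875), (70.06936645507812, 61.77140426635742), 0.06050635874271393) [[-33.3, -64.9, 4.1], [-0.2, -38.4, 5.4], [33.5, -9.7, 6.9]]
plate [ 231  334   96   29 1680] ((0.07453155517578125, 54.78443145751953), (56.7872428894043, 22.230737686157227), 0.08382722735404968) [[-26.0, 44.2, 4.3], [-0.3, 50.6, 5.3], [26.0, 64.5, 6.5]]
```

View pics/w4.png

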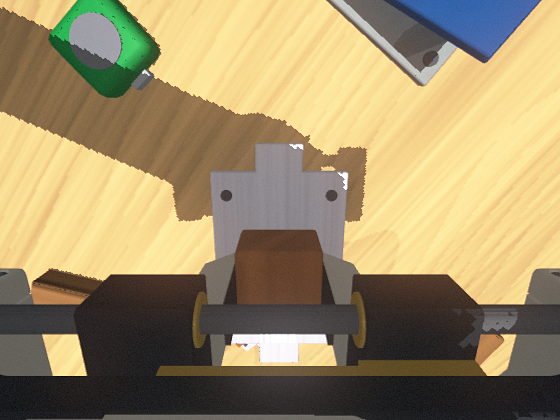

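```bash
python3 - <<'E'
from h import *
B=bframe(0.4); seat=np.array([0.5826,.0623,.0620])
p=seat+B@[0,0,.112];print(p); delta(p,toolR(B))
E
```

```text
[0.53526791 0.06196955 0.16350647]
t 5.3 slide cm [  5.48 -25.88  -0.4 ] rot [-0.1445  0.424   0.6452] | pos [ 0.6513 -0.1757  0.159 ] F [ 0.3  0.4 -3.8] gap 0.0399
```

send_rows(claw=[0, 0, 0, 0, 0, 0, 0, 0], slide=[[1, -5, -3], [2, -9, -5], [3, -14, -5], [4, -18, -5], [5, -22, -4], [5.5, -25.9, -3], [5.5, -25.9, -0.4], [5.5, -25.9, -0.4]], delta_rot=[[-0.144, 0.424, 0.645], [-0.144, 0.424, 0.645], [-0.144, 0.424, 0.645], [-0.144, 0.424, 0.645], [-0.144, 0.424, 0.645], [-0.144, 0.424, 0.645], [-0.144, 0.424, 0.645], [-0.144, 0.424, 0.645]])

```text
t: 6.3
eef_pos: [0.5334, 0.0626, 0.162]
tcp_rot: [-3.067, -0.014, -0.674]
wrist_force: [-0.4, -0.0, -2.9]
finger_gap: 0.0399
```

send_rows(claw=[0, 0, 0], slide=[[0, 0, 0], [0, 0, 0], [0, 0, 0]], delta_rot=[[0, 0, 0], [0, 0, 0], [0, 0, 0]])

```text
t: 6.68
eef_pos: [0.5375, 0.062, 0.1659]
tcp_rot: [-3.064, -0.009, -0.686]
wrist_force: [-0.3, -0.4, -4.0]
finger_gap: 0.04
```

```bash
python3 - <<'E'
from h import *
B=bframe(0.4); seat=np.array([0.5826,.0623,.0620])
delta(seat+B@[0,0,.112],toolR(B));delta(seat+B@[0,0,.047],toolR(B))
s=grab("wrist","w5");print(s["q"].round(2),s["qvel"].round(2))
E
```

```text
t 6.675 slide cm [-0.3   0.    0.13] rot [ 0.0001 -0.0044 -0.0012] | pos [0.5375 0.062  0.1659] F [-0.3 -0.4 -4. ] gap 0.04
t 6.675 slide cm [-0.33  0.    6.63] rot [ 0.0001 -0.0044 -0.0012] | pos [0.5375 0.062  0.1659] F [-0.3 -0.4 -4. ] gap 0.04
[ 0.58  0.24 -0.88  2.25  0.78  0.41 -0.91] [-0.01 -0.    0.    0.01  0.01  0.   -0.  ]
```

View pics/w5.png

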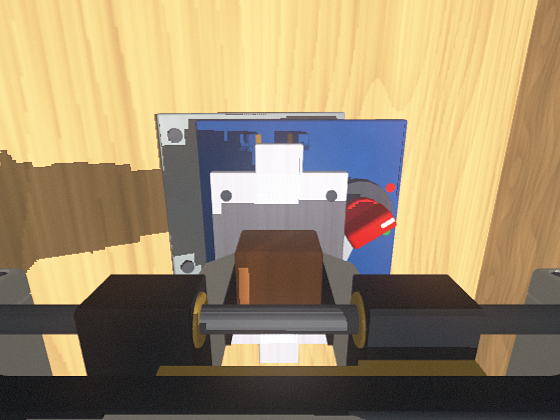

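```bash
python3 - <<'E'
from h import *
im,d,K,T,W=load("w5")
B=bframe(0.4); seat=np.array([0.5826,.0623,.0620]); Q=(W-seat)@B
H=Q[...,2]; yy,xx=np.mgrid[:420,:560]
m=(H>.025)&(H<.034)&(xx>200)&(xx<360)&(yy<170)&(yy>110)
k,lab,st,ce=cv2.connectedComponentsWithStats(m.astype(np.uint8))
for j in range(1,k):
    if st[j,4]>20: print("post",st[j],np.round(1000*np.percentile(Q[lab==j],[2,50,98],axis=0),1).tolist())
m=(H>.09)&(H<.115)&(yy<230)&(xx>200)&(xx<360)
p=Q[m]; print("plate",m.sum(),cv2.minAreaRect((p[:,:2]*1000).astype(np.float32)),np.median(p[:,2]))
e=p[p[:,1]>.056]; print("ear",np.round(1000*np.percentile(e,[1,50,99],axis=0),1).tolist())
s=(abs(Q[...,0])<.2)&(yy>130)&(yy<260)&(xx>200)&(xx<210); print("surf",np.nanmedian(H[s]))
E
```

```text
post [238 134  18  18 240] [[-25.5, 53.7, 25.1], [-18.6, 59.3, 29.2], [-14.2, 65.4, 31.9]]
post [292 134  17  17 160] [[13.4, 54.5, 25.1], [20.0, 61.2, 28.9], [24.8, 65.5, 32.1]]
plate 9250 ((2.876781463623047, 44.17578887939453), (45.09675598144531, 70.13397979736328), 89.80289459228516) 0.10794631168319105
ear [[-8.6, 56.2, 103.5], [2.9, 61.7, 107.8], [14.7, 66.7, 109.3]]
surf -0.000184050904086076
```

send_rows(claw=[0, 0, 0, 0, 0], slide=[[-0.33, 0, 1], [-0.33, 0, 4], [-0.33, 0, 6.4], [-0.33, 0, 6.4], [-0.33, 0, 6.4]], delta_rot=[[0, -0.004, -0.001], [0, -0.004, -0.001], [0, -0.004, -0.001], [0, -0.004, -0.001], [0, -0.004, -0.001]])

```text
t: 7.35
eef_pos: [0.5613, 0.0632, 0.1067]
tcp_rot: [-3.065, -0.013, -0.68]
wrist_force: [-0.3, 0.5, -3.8]
finger_gap: 0.0396
```

```bash
cat >> h.py <<'E'
def rel():
    B=bframe(0.4); seat=np.array([0.5826,.0623,.0620]); s=manip.get_state()
    Rt=R.from_rotvec(s["tcp_rot"]).as_matrix()
    print("t",s["t"],"tcp in bracket mm",np.round(1000*(s["eef_pos"]-seat)@B,2),"rot err(tool)",np.round(R.from_matrix(Rt.T@toolR(B)).as_rotvec(),4),"F bracket",np.round(s["wrist_force"]@B,1),"M",np.round(s["wrist_torque"]@B,2),"gap",s["finger_gap"])
E
python3 -c "from h import *;rel()"
```

```text
t 7.35 tcp in bracket mm [-0.43  1.06 49.53] rot err(tool) [-0.0009 -0.0001  0.0014] F bracket [-1.9  0.6 -3.3] M [ 0.04  0.77 -0.02] gap 0.03961292995031596
```

send_rows(claw=[0, 0, 0, 0, 0, 0, 0], slide=[[0, 0.1, 0.5], [0, 0.1, 1.0], [0, 0.1, 1.5], [0, 0.1, 1.9], [0, 0.1, 2.3], [0, 0.1, 2.3], [0, 0.1, 2.3]], delta_rot=[[0, 0, 0], [0, 0, 0], [0, 0, 0], [0, 0, 0], [0, 0, 0], [0, 0, 0], [0, 0, 0]])

```text
t: 8.22
eef_pos: [0.5714, 0.0622, 0.0853]
tcp_rot: [-3.065, -0.013, -0.68]
wrist_force: [3.5, 0.2, -6.0]
finger_gap: 0.04
```

```bash
python3 -c "from h import *;rel()"
```

```text
t 8.225 tcp in bracket mm [-0.33 -0.04 25.88] rot err(tool) [-0.0009 -0.0001  0.0013] F bracket [ 0.7  0.2 -6.9] M [ 0.11  0.14 -0.04] gap 0.04001064069458446
```

send_rows(claw=[0, 0, 0, 0, 0, 0], slide=[[0, 0, 0.3], [0, 0, 0.6], [0, 0, 0.8], [0, 0, 1.0], [0, 0, 1.1], [0, 0, 1.1]], delta_rot=[[0, 0, 0], [0, 0, 0], [0, 0, 0], [0, 0, 0], [0, 0, 0], [0, 0, 0]])

```text
t: 8.98
eef_pos: [0.5758, 0.0625, 0.0761]
tcp_rot: [-3.065, -0.014, -0.681]
wrist_force: [-3.9, 0.8, 7.3]
finger_gap: 0.0402
```

```bash
python3 -c "from h import *;rel()"
```

```text
t 8.975 tcp in bracket mm [-0.16  0.24 15.65] rot err(tool) [-0.0007 -0.0011  0.002 ] F bracket [-0.5  0.8  8.3] M [-0.04  0.57 -0.02] gap 0.040173769390644105
```

send_rows(claw=[0, 0, 0, 0], slide=[[0, 0, 0.1], [0, 0, 0.2], [0, 0, 0.3], [0, 0, 0.3]], delta_rot=[[0, 0, 0], [0, 0, 0], [0, 0, 0], [0, 0, 0]])

```text
t: 9.48
eef_pos: [0.5763, 0.0616, 0.072]
tcp_rot: [-3.066, -0.012, -0.677]
wrist_force: [0.5, -0.6, -4.1]
finger_gap: 0.0395
```

```bash
python3 -c "from h import *;rel()"
```

```text
t 9.475 tcp in bracket mm [-1.48 -0.63 11.68] rot err(tool) [0.     0.0015 0.0009] F bracket [-1.2 -0.6 -3.9] M [ 0.    0.58 -0.02] gap 0.0395454808430708
```

send_rows(claw=[0, 0, 0], slide=[[0, 0, 0.1], [0, 0, 0.15], [0, 0, 0.15]], delta_rot=[[0, 0, 0], [0, 0, 0], [0, 0, 0]])

```text
t: 9.85
eef_pos: [0.5765, 0.0616, 0.0716]
tcp_rot: [-3.067, -0.013, -0.679]
wrist_force: [-11.0, -1.3, 13.7]
finger_gap: 0.0398
```

```bash
python3 -c "from h import *;rel()"
```

```text
t 9.85 tcp in bracket mm [-1.52 -0.61 11.29] rot err(tool) [0.0009 0.0005 0.0016] F bracket [-4.2 -1.2 17.1] M [-0.24  1.22 -0.07] gap 0.0398225452781692
```

send_rows(claw=[0, 0.58, 0.58, 0.58, 0.58, 0.58, 0.58], slide=[[0, 0, -0.1], [0, 0, -0.1], [0, 0, -0.1], [0, 0, -0.1], [0, 0, -3], [0, 0, -8], [0, 0, -12]], delta_rot=[[0, 0, 0], [0, 0, 0], [0, 0, 0], [0, 0, 0], [0, 0, 0], [0, 0, 0], [0, 0, 0]])

```text
t: 10.72
eef_pos: [0.5262, 0.0621, 0.1809]
tcp_rot: [-3.065, -0.014, -0.678]
wrist_force: [0.3, -0.3, 1.9]
finger_gap: 0.0534
```

send_rows(claw=[0.58, 0.58, 0.58], slide=[[0, 0, 0], [0, 0, 0], [0, 0, 0]], delta_rot=[[0, 0, 0], [0, 0, 0], [0, 0, 0]])

```text
t: 11.1
eef_pos: [0.5265, 0.0617, 0.1788]
tcp_rot: [-3.066, -0.013, -0.676]
wrist_force: [0.2, -0.1, -1.0]
finger_gap: 0.0532
```

```bash
python3 - <<'E'
from h import *
rel(); s=grab("wrist","w6")
im,d,K,T,W=load("w6")
c=im[90:330,130:430,::-1]; cv2.imwrite("pics/w6c.png",cv2.resize(c,None,fx=2.5,fy=2.5,interpolation=cv2.INTER_CUBIC))
B=bframe(0.4); seat=np.array([0.5826,.0623,.0620]); Q=(W-seat)@B
H=Q[...,2]; hsv=cv2.cvtColor(im,cv2.COLOR_RGB2HSV)
m=(hsv[...,1]<60)&(abs(H-.006)<.004)&(abs(Q[...,0])<.05)&(abs(Q[...,1])<.075)
p=Q[m]; A=np.c_[p[:,:2],np.ones(len(p))]; co=np.linalg.lstsq(A,p[:,2],rcond=None)[0]
print("plate",m.sum(),cv2.minAreaRect((p[:,:2]*1000).astype(np.float32)),np.median(p[:,2]),co)
m=(H>.031)&(H<.041)&(abs(Q[...,0])<.03)&(abs(Q[...,1])<.03); p=Q[m]
print("block",cv2.minAreaRect((p[:,:2]*1000).astype(np.float32)),np.median(p[:,2]))
blue=(hsv[...,0]>105)&(hsv[...,0]<130)&(hsv[...,1]>120)&(abs(H)<.004)&(Q[...,0]>-.09)&(Q[...,0]<.11);p=Q[blue]
print("blue",blue.sum(),np.linalg.lstsq(np.c_[p[:,:2],np.ones(len(p))],p[:,2],rcond=None)[0])
red=((hsv[...,0]<8)|(hsv[...,0]>172))&(hsv[...,1]>150)&(H>.048)&(H<.062)
p=Q[red]; print("bar",red.sum(),cv2.minAreaRect((p[:,:2]*1000).astype(np.float32)),np.median(p[:,2]))
E
```

```text
t 11.1 tcp in bracket mm [ -1.52  -0.26 129.58] rot err(tool) [-0.0009  0.0021  0.0016] F bracket [-0.2 -0.1 -1. ] M [ 0.    0.42 -0.01] gap 0.05316744565266983
plate 6734 ((6.780323028564453, 0.06011199951171875), (86.32966613769531, 131.3981170654297), 0.14022113382816315) 0.006088823619397504 [ 0.00075508 -0.00012302  0.00610041]
block ((-1.5753860473632812, 0.5396499633789062), (39.950401306152344, 43.739051818847656), 0.6247751712799072) 0.036016429304230865
blue 9916 [1.34326330e-03 1.07573540e-04 8.72554661e-05]
bar 748 ((69.66310119628906, 0.4828205108642578), (34.877445220947266, 13.99699592590332), 33.619293212890625) 0.05280664584211996
```

View pics/w6c.png

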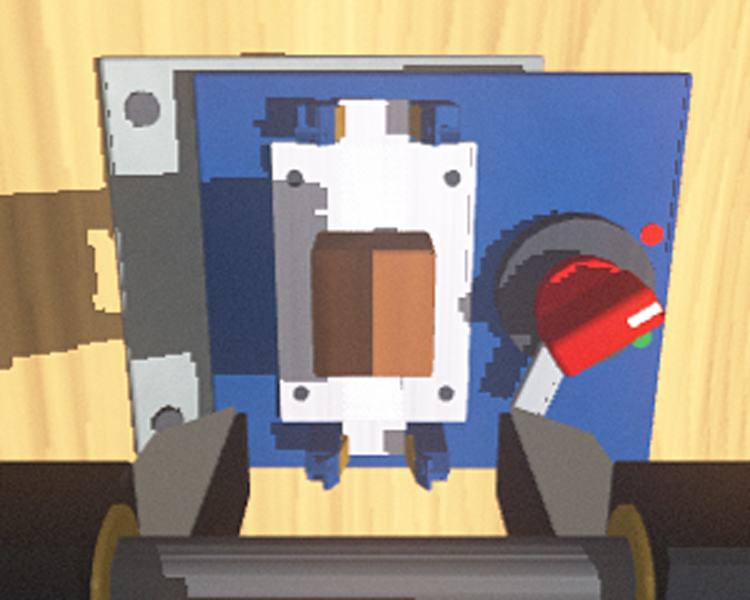

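Pad is seated: plate top 6.1 mm above the seat, slope under 0.1°, ears between the clips at crop (360,120) and (370,440). It is 1.6 mm low in x, within the 4 mm limit. The keeper finger still points right and slightly down the slope. Next is the knob.

```bash
python3 - <<'E'
from h import *
B=bframe(0.4); seat=np.array([0.5826,.0623,.0620])
delta(seat+B@[.0697,.0005,.115],toolR(B,124))
print(manip.get_state()["q"].round(2))
E
```

```text
t 11.15 slide cm [ 7.13 -0.03  1.44] rot [-3.3000e-03 -2.0000e-04 -2.1625e+00] | pos [0.5264 0.062  0.1788] F [ 0.4 -0.7 -0.3] gap 0.0534
[ 0.64  0.19 -0.93  2.25  0.65  0.42 -0.79]
```

send_rows(claw=[0.5, 0.5, 0.5, 0.5, 0.5, 0.5, 0.5, 0.5], slide=[[2, 0, 0], [4, 0, 0], [6, 0, 0], [7.1, 0, 0], [7.1, 0, 0], [7.1, 0, 0], [7.1, 0, 0], [7.1, 0, 0]], delta_rot=[[0, 0, -0.18], [0, 0, -0.36], [0, 0, -0.54], [0, 0, -0.72], [0, 0, -0.9], [0, 0, -1.08], [0, 0, -1.26], [0, 0, -1.44]])

```text
t: 12.15
eef_pos: [0.5909, 0.0628, 0.2087]
tcp_rot: [2.105, 1.875, 0.469]
wrist_force: [0.2, 1.0, -0.5]
finger_gap: 0.0462
```

```bash
python3 - <<'E'
from h import *
B=bframe(0.4); seat=np.array([0.5826,.0623,.0620])
delta(seat+B@[.0697,.0005,.115],toolR(B,124))
print(manip.get_state()["q"].round(2))
E
```

```text
t 12.15 slide cm [0.   0.02 1.45] rot [-0.0016 -0.0022 -0.7165] | pos [0.5909 0.0628 0.2087] F [ 0.2  1.  -0.5] gap 0.0462
[ 0.84  0.41 -1.23  2.09  0.89  0.65  0.52]
```

send_rows(claw=[0.45, 0.45, 0.45, 0.45, 0.45, 0.45, 0.45], slide=[[0, 0, 1.4], [0, 0, 1.4], [0, 0, 1.4], [0, 0, 1.4], [0, 0, 1.4], [0, 0, 1.4], [0, 0, 1.4]], delta_rot=[[0, 0, -0.18], [0, 0, -0.36], [0, 0, -0.54], [0, 0, -0.716], [0, 0, -0.716], [0, 0, -0.716], [0, 0, -0.716]])

```text
t: 13.02
eef_pos: [0.597, 0.0623, 0.1971]
tcp_rot: [1.29, 2.422, 0.29]
wrist_force: [-0.4, 0.8, -0.4]
finger_gap: 0.0416
```

```bash
python3 - <<'E'
from h import *
B=bframe(0.4); seat=np.array([0.5826,.0623,.0620])
delta(seat+B@[.0697,.0005,.03],toolR(B,124))
s=grab("wrist","w7");print(s["q"].round(2))
im,d,K,T,W=load("w7"); Q=(W-seat)@B; H=Q[...,2]; hsv=cv2.cvtColor(im,cv2.COLOR_RGB2HSV)
red=((hsv[...,0]<8)|(hsv[...,0]>172))&(hsv[...,1]>150)
for lo,hi in((.048,.062),(.02,.035)):
    m=red&(H>lo)&(H<hi)&(abs(Q[...,1])<.04); p=Q[m]
    if len(p)>10: print("bar",m.sum(),cv2.minAreaRect((p[:,:2]*1000).astype(np.float32)),np.median(p[:,2]),np.percentile(p[:,2],[5,95]))
E
```

```text
t 13.025 slide cm [ 0.07 -0.    8.63] rot [-0.0002 -0.0007 -0.0086] | pos [0.597  0.0623 0.1971] F [-0.4  0.8 -0.4] gap 0.0416
[ 0.87  0.52 -1.31  2.08  1.06  0.73  1.11]
bar 817 ((69.4881362915039, -0.7511787414550781), (35.14363479614258, 13.870646476745605), 32.96430587768555) 0.05281564388549229 [0.05045266 0.05398856]
bar 611 ((68.20291900634766, -1.4815521240234375), (31.868148803710938, 32.86865234375), 31.055456161499023) 0.027160024259962393 [0.02560801 0.0283863 ]
```

View pics/w7.png

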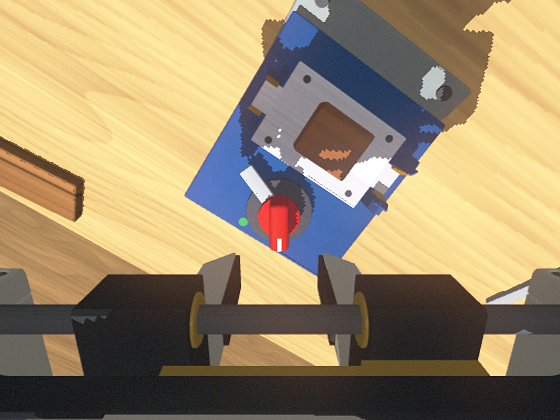

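send_rows(claw=[0.45, 0.45, 0.45, 0.45, 0.45, 0, 0, 0], slide=[[0.05, 0, 4], [0.05, 0, 7], [0.05, 0, 8.5], [0.05, 0, 8.5], [0.05, 0, 8.5], [0.05, 0, 8.5], [0.05, 0, 8.5], [0.05, 0, 8.5]], delta_rot=[[0, 0, 0], [0, 0, 0], [0, 0, 0], [0, 0, 0], [0, 0, 0], [0, 0, 0], [0, 0, 0], [0, 0, 0]])

```text
t: 14.08
eef_pos: [0.6328, 0.0626, 0.1204]
tcp_rot: [1.288, 2.422, 0.289]
wrist_force: [0.3, -0.8, 0.2]
finger_gap: 0.0157
```

send_rows(claw=[0, 0], slide=[[0, 0, 0], [0, 0, 0]], delta_rot=[[0, 0, 0], [0, 0, 0]])

```text
t: 14.32
eef_pos: [0.6329, 0.0626, 0.1203]
tcp_rot: [1.288, 2.422, 0.289]
wrist_force: [-1.2, -1.0, 2.2]
finger_gap: 0.0136
```

```bash
python3 -c "from h import *;rel();print(manip.get_state()['q'].round(2))"
```

```text
t 14.325 tcp in bracket mm [ 7.021e+01 -3.000e-02  3.163e+01] rot err(tool) [1.0000e-04 1.0000e-04 2.1572e+00] F bracket [-0.2 -0.9  2.5] M [-0.08  0.37 -0.02] gap 0.013625325056789067
[ 0.68  0.65 -1.09  2.06  1.28  0.67  0.94]
```

send_rows(claw=[0, 0, 0, 0], slide=[[0, 0, 0.2], [0, 0, 0.4], [0, 0, 0.55], [0, 0, 0.55]], delta_rot=[[0, 0, 0], [0, 0, 0], [0, 0, 0], [0, 0, 0]])

```text
t: 14.82
eef_pos: [0.6351, 0.0627, 0.1158]
tcp_rot: [1.287, 2.422, 0.288]
wrist_force: [-7.0, -3.5, 12.9]
finger_gap: 0.014
```

```bash
python3 -c "from h import *;rel()"
```

```text
t 14.825 tcp in bracket mm [7.026e+01 3.000e-02 2.654e+01] rot err(tool) [9.0000e-04 1.0000e-03 2.1577e+00] F bracket [-0.9 -3.4 14.7] M [-0.54  0.77 -0.07] gap 0.013978130725779686
```

send_rows(claw=[0, 0, 0, 0, 0, 0, 0, 0], slide=[[0, 0, 0.02], [0, 0, 0.02], [0, 0, 0.02], [0, 0, 0.02], [0, 0, 0.02], [0, 0, 0.02], [0, 0, 0.02], [0, 0, 0.02]], delta_rot=[[0, 0, 0.08], [0, 0, 0.2], [0, 0, 0.32], [0, 0, 0.44], [0, 0, 0.56], [0, 0, 0.68], [0, 0, 0.8], [0, 0, 0.8]])

```text
t: 15.82
eef_pos: [0.6351, 0.0625, 0.1157]
tcp_rot: [2.195, 1.781, 0.489]
wrist_force: [-8.5, -1.9, 15.7]
finger_gap: 0.0139
```

```bash
python3 -c "from h import *;rel();print(manip.get_state()['q'].round(2))"
```

```text
t 15.825 tcp in bracket mm [70.31 -0.15 26.52] rot err(tool) [1.6000e-03 7.0000e-04 1.3564e+00] F bracket [-1.1 -1.9 17.9] M [-0.62  0.82 -0.06] gap 0.013915661943237328
[ 0.61  0.61 -0.99  2.06  1.24  0.6   0.16]
```

Turning freely. On to the other stop.

send_rows(claw=[0, 0, 0, 0, 0, 0], slide=[[0, 0, 0], [0, 0, 0], [0, 0, 0], [0, 0, 0], [0, 0, 0], [0, 0, 0]], delta_rot=[[0, 0, 0.12], [0, 0, 0.24], [0, 0, 0.34], [0, 0, 0.4], [0, 0, 0.43], [0, 0, 0.43]])

```text
t: 16.58
eef_pos: [0.6351, 0.0624, 0.1157]
tcp_rot: [2.58, 1.303, 0.573]
wrist_force: [-8.8, -3.8, 14.5]
finger_gap: 0.0138
```

```bash
python3 -c "from h import *;rel();print(manip.get_state()['q'].round(2))"
```

```text
t 16.575 tcp in bracket mm [70.28 -0.3  26.52] rot err(tool) [2.000e-03 4.000e-04 9.288e-01] F bracket [-1.9 -3.7 16.9] M [-0.78  0.83  0.43] gap 0.013827919065487736
[ 0.57  0.58 -0.93  2.06  1.2   0.56 -0.25]
```

send_rows(claw=[0, 0, 0, 0], slide=[[0, 0, -0.2], [0, 0, -0.4], [0, 0, -0.55], [0, 0, -0.55]], delta_rot=[[0, 0, 0], [0, 0, 0], [0, 0, 0], [0, 0, 0]])

```text
t: 17.08
eef_pos: [0.633, 0.0623, 0.12]
tcp_rot: [2.582, 1.302, 0.574]
wrist_force: [-1.5, -2.6, 3.5]
finger_gap: 0.0139
```

```bash
python3 -c "from h import *;rel()"
```

```text
t 17.075 tcp in bracket mm [70.17 -0.33 31.24] rot err(tool) [3.000e-04 3.000e-04 9.274e-01] F bracket [ 0.1 -2.6  3.9] M [-0.55  0.14  0.42] gap 0.01386680729858868
```

Knob followed back out. Open a little, then retreat along the axis.

send_rows(claw=[0.42, 0.42, 0.42, 0.42, 0.42, 0.42, 0.42], slide=[[0, 0, 0], [0, 0, 0], [0, 0, 0], [0, 0, -3], [0, 0, -8], [0, 0, -12], [0, 0, -12]], delta_rot=[[0, 0, 0], [0, 0, 0], [0, 0, 0], [0, 0, 0], [0, 0, 0], [0, 0, 0], [0, 0, 0]])

```text
t: 17.95
eef_pos: [0.5829, 0.0624, 0.2311]
tcp_rot: [2.58, 1.3, 0.578]
wrist_force: [0.1, -0.8, -0.2]
finger_gap: 0.0385
```

send_rows(claw=[0.42, 0.42, 0.42], slide=[[0, 0, 0], [0, 0, 0], [0, 0, 0]], delta_rot=[[0, 0, 0], [0, 0, 0], [0, 0, 0]])

```text
t: 18.32
eef_pos: [0.5818, 0.0629, 0.2277]
tcp_rot: [2.584, 1.304, 0.573]
wrist_force: [0.2, -0.2, 0.1]
finger_gap: 0.0386
```

```bash
python3 - <<'E'
from h import *
rel(); s=grab("wrist","w8"); grab("top","top8")
im,d,K,T,W=load("w8")
B=bframe(0.4); seat=np.array([0.5826,.0623,.0620]); Q=(W-seat)@B
H=Q[...,2]; hsv=cv2.cvtColor(im,cv2.COLOR_RGB2HSV)
red=((hsv[...,0]<8)|(hsv[...,0]>172))&(hsv[...,1]>150)
for lo,hi in((.046,.062),(.018,.035)):
    m=red&(H>lo)&(H<hi)&(abs(Q[...,1])<.04); p=Q[m]
    if len(p)>10: print("bar",m.sum(),cv2.minAreaRect((p[:,:2]*1000).astype(np.float32)),np.median(p[:,2]))
m=(H>.031)&(H<.041)&(abs(Q[...,0])<.025)&(abs(Q[...,1])<.03); p=Q[m]
print("block",cv2.minAreaRect((p[:,:2]*1000).astype(np.float32)),np.median(p[:,2]))
m=(hsv[...,1]<60)&(abs(H-.006)<.004)&(abs(Q[...,0])<.034)&(abs(Q[...,1])<.075); p=Q[m]
print("plate",m.sum(),np.median(p[:,2]),np.linalg.lstsq(np.c_[p[:,:2],np.ones(len(p))],p[:,2],rcond=None)[0])
m=(hsv[...,1]<60)&(abs(H-.0165)<.005)&(abs(Q[...,1])<.06)&(Q[...,0]<.055)&(Q[...,0]>.01); p=Q[m]
print("finger",m.sum(),p.mean(0) if len(p) else 0,np.percentile(p,[2,98],axis=0) if len(p) else 0)
a=cv2.imread("pics/top0.png").astype(int);b=cv2.imread("pics/top8.png").astype(int)
cv2.imwrite("pics/top8c.png",cv2.resize(b[130:270,110:440].astype(np.uint8),None,fx=2.4,fy=2.4,interpolation=cv2.INTER_CUBIC))
E
```

```text
t 18.325 tcp in bracket mm [ 69.29   0.57 150.53] rot err(tool) [-0.0022  0.0011  0.9275] F bracket [ 0.2 -0.2 -0. ] M [0.04 0.36 0.03] gap 0.03855685548455846
bar 620 ((69.5291519165039, -0.058073997497558594), (13.978841781616211, 35.224788665771484), 55.5768928527832) 0.05278478148381844
bar 476 ((68.27191162109375, 0.9834861755371094), (32.5242805480957, 31.675838470458984), 50.559837341308594) 0.027130665422845538
block ((-1.3171615600585938, -0.23149490356445312), (40.008018493652344, 44.382999420166016), 0.14748841524124146) 0.03598739329378802
plate 6633 0.006080908528272665 [0.00120356 0.00016498 0.00607564]
finger 745 [ 0.04117882 -0.00334291  0.01665934] [[ 0.01726007 -0.05473803  0.01161675]
 [ 0.05452753  0.0187136   0.02044818]]
```

View pics/w8.png

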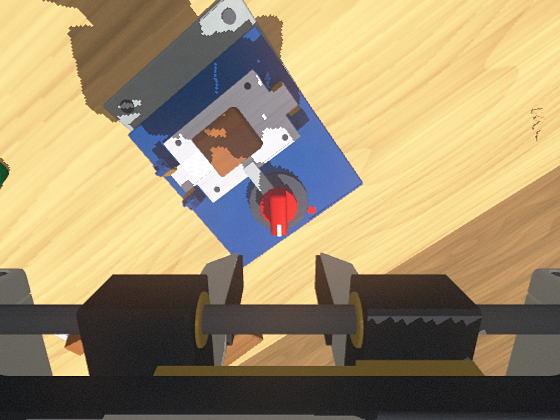

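View pics/top8c.png

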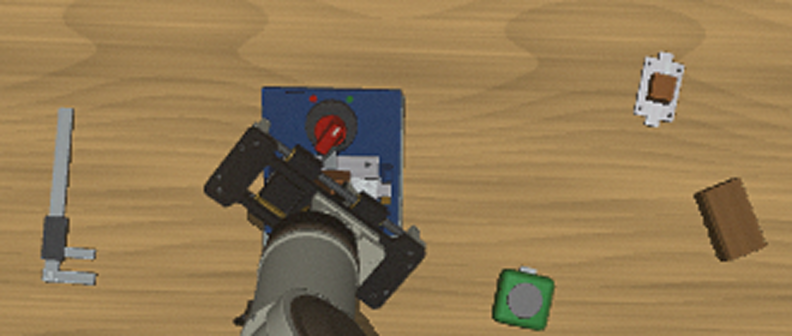

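The keeper finger points down the slope over the plate edge (w8 pixel (256,175)). The knob top is at 52.8 mm, the same height as before, so it has sprung out. The bystanders look undisturbed and nothing is being touched.

```bash
python3 -c "from h import *;print(manip.job_done())"
```

```text
the job is handed in; nothing more can be done
None
```

I fitted the pad into the bracket, locked the keeper over it and handed the job in at about 18.4 s. `job_done` reports no verdict.

**Pad:** I gripped the larger of the two pad-like things by its block and pressed it past the clips with about 12 N until it met the seat. Before I turned the knob and again at the end, the plate lay flat: its top was 6.1 mm above the seat, with a slope of about 0.1° or less. At the end it was about 1.3 mm off centre down the slope, against the 4 mm allowed, and turned by less than 0.7°.

**Keeper:** I pushed the knob in about 5 mm, turned it clockwise to its stop, let it rise and released it. The bar now sits at −34.4° after starting at about 33.5°. If 0 rad corresponds to the bar at +35°, the joint is near 1.2 rad, against the 1.1 required. The knob's top is back at 52.8 mm, the same as before, so it has sprung out. The finger points down the slope over the plate edge.

**Bench:** The gripper is about 95 mm above the knob with zero contact force. The offcut, tape measure and caliper look unmoved in the last top view; I judged this by eye and did not measure it.

**One disagreement:** The knob's top measured about 2 mm lower than the stated dimensions (52.8 mm instead of 55 mm). It read the same before and after, so I treated it as measurement bias.

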